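Press a capacitor into the sprung discharge dock and hold it down

ROBOT

A 6-joint arm with a two-finger parallel gripper is mounted at the origin on a cart in front of the work surface, level with it; the furniture and walls round the work are solid. World frame = base frame: x ahead of the robot, y to its left, z up, the work surface at z = 0. Lengths are in m, angles in rad, forces in N, time in s.
With the tool pointing down it reaches from about 0.225 to 0.875 m from the base axis. Payload 3.4 kg.
Tool frame: the origin (TCP) lies where the fingers leave the gripper's body, on its centre line; the fingertips stand 73 mm ahead of it and the grasp point (between the pads) lies 54 mm ahead of it (r.grip_point_offset is the distance from the TCP to the grasp point, in m); z points along the fingers, y is the direction in which the jaws open and shut (so a half turn about z gives the same grasp; the last joint's range is limited). The gripper opens to 85 mm and grips with 20 to 120 N. Pads are 22 mm wide; open, the fingers measure 114 mm over their backs; the gripper's body (76 mm by 85 mm) begins 54 mm behind the grasp point. The pads swing forward as they close: fully open they stand 13 mm farther back than shut.
Start: joints at [1.038, 0.276, 1.505, -0, 1.361, -0.121], TCP at [0.23, 0.527, 0.304] pointing down, gripper open.
Joint ranges: [-2.89, 2.89], [-0.75, 2.08], [0.22, 2.7], [-1.18, 4.32], [0.11, 2.71], [-2.7, 2.7]. Speed limits (rad/s): [2.57, 2.57, 3.14, 3.14, 3.14, 3.14].

INTERFACE

Orientations are given as a unit quaternion [x, y, z, w].
In Python, from bench import r gives the robot as it stands.
- The arm moves only by the tool drive_tool, never from a script. Its arguments are lists of equal length, an entry for each row: "rot": the turn, a rotation vector about the tool's x, y, z in rad, a list of three; "delta_pos": the shift along the tool's x, y, z in mm, a list of three; "gripper": the opening, from -1 (shut) to 1 (fully open), so that 0 is half open. In form: {"rot": [[rx, ry, rz], ...], "delta_pos": [[tx, ty, tz], ...], "gripper": [gripper, ...]}. A call has 1 to 5 rows; each row is the pose to reach, as a shift and turn from the pose commanded when the call began, along the tool's axes at that moment; what a row does not reach only later rows make up. A row lasts 1/10 s, in which the tool goes at most 50 mm and 8.59 degrees, less where a joint would pass 70% of its speed; a pose out of reach is approached as far as the arm can. A call with a gripper value outside its range is refused whole. The fingers move at their own pace and stop on an object; "force" is the grip in N (left out, the last holds). Time passes only in rows, so rows that repeat a pose let the fingers close. It gives the time, the measured TCP pose, the force and the opening at its end, in the units of the state.
- r.get_obs(): the state, without advancing time (a new reading comes with each control period).
- r.snapshot(name): name is "side" or "top"; returns (picture, depth): 400x640x3 uint8, red, green, blue; 400x640 float32, m along the optical axis (not along the pixel's ray), 0 where there is no reading.
- r.camera_params(name): a dict with "mtx" (3x3 intrinsics, pixels), "eye" and "attitude" of the camera in the world. Camera axes: x right, y down, z forward; pixel columns grow to the right and rows downward; lengths in m; the calibration is good to about 2 mm. A picture is of the moment at which its call begins. camera_params takes no time and is no camera call.
- r.job_done(): hands the job in, once; it reports no verdict.
The state is a dict: "clock": time; "joints": joint angles; "qd": joint speeds; "joint_torque": joint torques, N m; "ee_pos": TCP position; "tool_rot": TCP orientation; "contact_force": force on the tool from outside, world axes, zero at the start; "wrist_torque": the same for the moment, N m; "width": finger opening in m.
Only numpy, scipy, OpenCV 4.12 (cv2) and the standard library are available. Lean on these libraries where they do the work, as an engineer would, in place of code of your own. Each camera call takes 0.05 s, during which the arm holds its last target.

TASK

Nest the orange reducer cup upright in the sprung ring cradle of the discharge dock and let go of it, then stand the big blue capacitor upright in that cup. Push the capacitor down until the cradle is at the bottom of its travel, and finish while still holding it down there: do not let go. Do not knock over or shove the small black capacitor, the relay and the heatsink that lie nearby.

Things in the scene. Friction and masses are not known exactly. Their poses are not given: they have to be found in the camera images.
- dock: Discharge dock, fixed to the bench: round black foot of 100 mm diameter, 12 mm high, with two 8 mm steel guide posts 37 mm either side of the centre along its x axis, tops 39 mm above the bench. Origin: centre of its underside, on the bench; z up. The sprung cradle sits on its axis.
- cradle_seat (a point): Centre of the inner floor of the sprung ring cradle, an aluminium tapered open cup on the dock's axis: floor 34 mm above the bench at rest, inside radius 20.5 mm at the floor widening to 25.5 mm at the rim, rim 20 mm above this point (outer radius there 28.5 mm). Two flat ears at its foot reach 45 mm out along x. z up. It moves down with the cradle.
- cradle (a joint): Downward travel of the sprung cradle in m: 0 at rest, 0.012 at the bottom stop. The spring pushes back up with about 6 N at the start and 13 N at the bottom (less some 3 N that the parts weigh); it springs up when let go.
- reducer_cup: Loose orange plastic reducer cup with the same tapered shape as the cradle, 38 mm high, open at the top, 0.05 kg, standing upright on the bench. Outside radius 19 mm at the bottom, 24 mm at 20 mm up, then a nearly straight collar to 24.8 mm at the rim; wall 3 mm, inner floor 4 mm above its underside, inside radius 17 mm there and 21.8 mm at the rim. Nested, it rests on the cradle's floor with 18 mm standing out above the cradle's rim. Origin: centre of its underside; z up.
- big_capacitor: Loose large can capacitor with a blue sleeve, a pale dashed stripe and a bare metal top, upright cylinder of 30 mm diameter, 66 mm high, 0.08 kg. In the cup it rests on the cup's floor and its top 32 mm stands out above the cup's rim. Origin: centre of its underside; z up.
- capacitor_0: Bystander, loose: small black capacitor, 18 mm diameter, 32 mm high, upright. Origin: centre of its underside.
- relay: Bystander, loose: black relay block with a pale label, 22 x 28 x 24 mm. Origin: centre of its underside.
- heatsink_a: Bystander, loose: finned aluminium heatsink, 40 x 40 x 18 mm. Origin: centre of its underside.
Mind the look-alikes: they are no part of the job. Of the things shaped like the reducer_cup, the orange one is meant.

How it is judged:
On the way, in this order (a step that is already met when the one before it is completed fails the run):
1. the reducer cup is nested upright on the cradle's floor and let go (horizontal distance between reducer_cup and cradle_seat below 0.005 m and z of reducer_cup in the frame of cradle_seat below 0.003 m and angle between reducer_cup's own z axis and vertical below 0.12 rad and contact force between each of the fingers, the arm and reducer_cup below 0.1 N), for 0.2 s.
2. the big capacitor stands upright on the floor of the nested cup (horizontal distance between reducer_cup and cradle_seat below 0.005 m and z of reducer_cup in the frame of cradle_seat below 0.003 m and angle between reducer_cup's own z axis and vertical below 0.12 rad and z of big_capacitor in the frame of reducer_cup below 0.007 m and horizontal distance between big_capacitor and reducer_cup below 0.005 m and angle between big_capacitor's own z axis and vertical below 0.15 rad), for 0.2 s.
At the end, for the whole second after the job is handed in: Through the last second the robot presses the capacitor (over 2 N), the cradle is down more than 9.5 of 12 mm, the cup is nested (5 mm off centre, 3 mm off the floor, 0.12 rad at most) and the capacitor stands in it (5 mm off centre, 3 mm off the floor, 0.15 rad at most) (all of step 2 and value of joint cradle above 0.0095 m and contact force between any of the fingers, the arm and big_capacitor above 2 N); the arm keeps its last pose, push and grip.
It fails at once if a bystander is knocked over or shoved more than 30 mm (distance of any of capacitor_0, relay, heatsink_a from where it was at the start of the episode above 0.03 m or angle between any of capacitor_0, relay, heatsink_a's own z axis and vertical above 0.7 rad).
It also fails if it takes over 51 s, if anything falls off the work surface, if the arm or the gripper's body presses on something with over 40 N, if the wrist force passes 120 N, or if a joint passes its speed limit or range.

## Working session

There is one attempt and no reset: what is moved stays moved. The work goes in short steps, Python scripts to look and compute and a tool call to move; the robot and the scene stay as the last step left them, time stands still between calls to the robot, and variables do not carry over. Pictures are saved under pics/ and viewed, and the job is handed in when it is done.

Besides the shell and the picture viewer there is one more tool, called after "Call:" as name(argument=value, ...) on one line, values as JSON. drive_tool: Moves the arm, as the interface text tells. Its arguments: {"type":"object","properties":{"rot":{"type":"array"},"delta_pos":{"type":"array"},"gripper":{"type":"array"},"force":{"type":"number"}},"required":["rot","delta_pos","gripper"]}

```bash
ls; mkdir -p pics
python3 - <<'E'
from bench import r
import cv2,numpy as np
o=r.get_obs(); print(o)
for n in("side","top"):
    p,d=r.snapshot(n); cv2.imwrite(f"pics/{n}0.png",p[:,:,::-1]); np.save(f"{n}0.npy",d); print(n,r.camera_params(n))
E
```

```text
pics
{'clock': 0.0, 'joints': array([ 1.03799154e+00,  2.76585079e-01,  1.50615477e+00, -1.03783666e-05,
        1.36066617e+00, -1.21022012e-01]), 'qd': array([-4.83126411e-04, -4.52458074e-05,  2.36370664e-04,  1.71984117e-03,
       -4.69714048e-04, -1.03385231e-03]), 'joint_torque': array([-4.04038537e-04, -4.16769755e+01, -2.45803607e+01, -1.41987284e-04,
        1.07012299e-02,  2.08104586e-05]), 'ee_pos': array([0.22995572, 0.52658119, 0.30303661]), 'tool_rot': array([ 2.04438653e-01,  9.78878958e-01, -8.60290088e-04, -2.86349145e-04]), 'contact_force': array([ 0.16094822,  0.98740535, -0.45515191]), 'wrist_torque': array([-7.49787040e-05,  3.37561128e-02, -6.68338670e-03]), 'width': 0.08556268465172967}
side {'mtx': array([[464.69596502,   0.        , 324.8682311 ],
       [  0.        , 464.69596502, 195.20798829],
       [  0.        ,   0.        ,   1.        ]]), 'eye': array([0.37066755, 0.72699043, 0.47220963]), 'attitude': array([-0.07202992,  0.83492146, -0.54279074,  0.0556422 ])}
top {'mtx': array([[509.78701097,   0.        , 322.34000531],
       [  0.        , 509.78701097, 200.13189838],
       [  0.        ,   0.        ,   1.        ]]), 'eye': array([ 0.30394819, -0.13964033,  1.09747996]), 'attitude': array([-0.67823671,  0.72655608, -0.08051368,  0.07502512])}
```

View pics/side0.png

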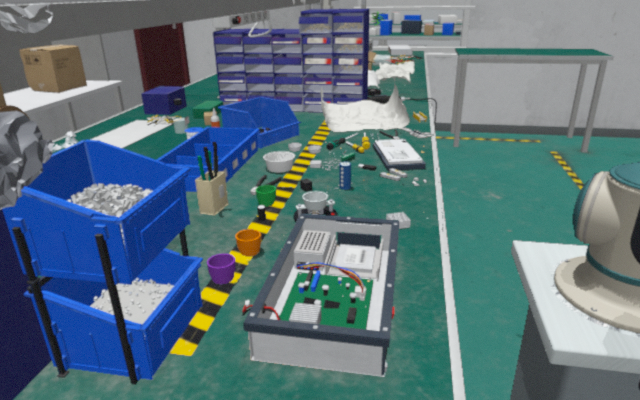

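View pics/top0.png

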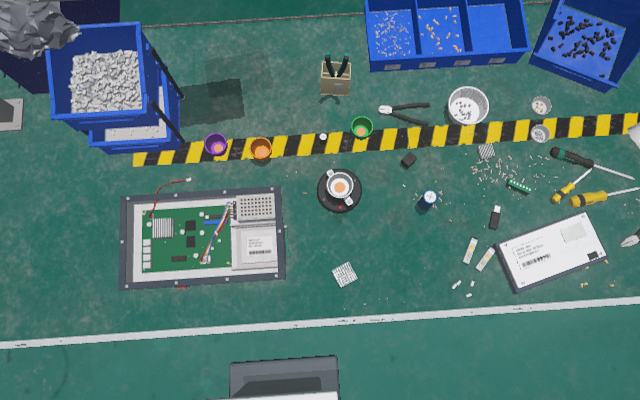

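The top view shows the orange cup near (260,148), the dock at (339,187), the big blue capacitor at (428,199), the small capacitor near (323,137), the relay at (408,160) and a heatsink at (345,273). A purple cup (216,145) and a green cup (362,126) are look-alikes. Next I'll measure.

```bash
cat > h.py <<'E'
import numpy as np,cv2
from scipy.spatial.transform import Rotation as R
from bench import r
def cam(n):
    c=r.camera_params(n); return np.array(c["mtx"]),np.array(c["eye"]),R.from_quat(c["attitude"]).as_matrix()
def plane(n,u,v,z):
    K,e,A=cam(n); d=A@np.linalg.solve(K,[u,v,1.]); return e+d*(z-e[2])/d[2]
def pt(n,u,v,dep):
    K,e,A=cam(n); return e+A@np.linalg.solve(K,[u,v,1.])*dep
def proj(n,P):
    K,e,A=cam(n); q=K@(A.T@(np.array(P)-e)); return q[:2]/q[2]
E
python3 - <<'E'
from h import *
for n in("top","side"):
    print(n,"base",proj(n,[0,0,0]),"tcp",proj(n,[.23,.527,.304]))
    d=np.load(n+"0.npy")
    pts={"top":[(260,148),(339,187),(428,199),(323,137),(408,160),(345,273),(216,145),(362,126),(200,340)],"side":[(248,243),(316,203),(345,177),(262,212),(307,185),(398,219)]}[n]
    for u,v in pts: print((u,v),d[v,u],pt(n,u,v,d[v,u]).round(3))
for n,b in(("top",(190,100,460,300)),("side",(200,150,420,270))):
    im=cv2.imread(f"pics/{n}0.png")[b[1]:b[3],b[0]:b[2]]
    cv2.imwrite(f"pics/{n}0z.png",cv2.resize(im,None,fx=2.9,fy=2.9,interpolation=cv2.INTER_CUBIC))
E
```

```text
top base [262.00966108 477.46038406] tcp [-127.58155542  397.95702574]
(260, 148) 1.1436336 [ 0.677 -0.025  0.007]
(339, 187) 1.0921675 [ 0.567 -0.194  0.038]
(428, 199) 1.0581505 [ 0.522 -0.375  0.066]
(323, 137) 1.1238059 [ 0.685 -0.168  0.031]
(408, 160) 1.1171155 [ 0.62  -0.35   0.027]
(345, 273) 1.0845716 [ 0.386 -0.194  0.005]
(216, 145) 1.1512878 [0.693 0.074 0.001]
(362, 126) 1.1577506 [ 0.714 -0.258  0.005]
(200, 340) 1.7830964 [ 0.246  0.293 -0.75 ]
side base [624.16323007 292.17252342] tcp [692.53418294 365.92124386]
(248, 243) 0.8847495 [ 0.661 -0.005  0.033]
(316, 203) 1.0092667 [ 0.561 -0.169  0.049]
(345, 177) 1.1864846 [ 0.526 -0.367  0.034]
(262, 212) 1.0288472 [ 0.681 -0.157  0.024]
(307, 185) 1.1875515 [ 0.62  -0.342  0.016]
(398, 219) 1.0027894 [ 0.384 -0.182  0.017]
```

View pics/top0z.png

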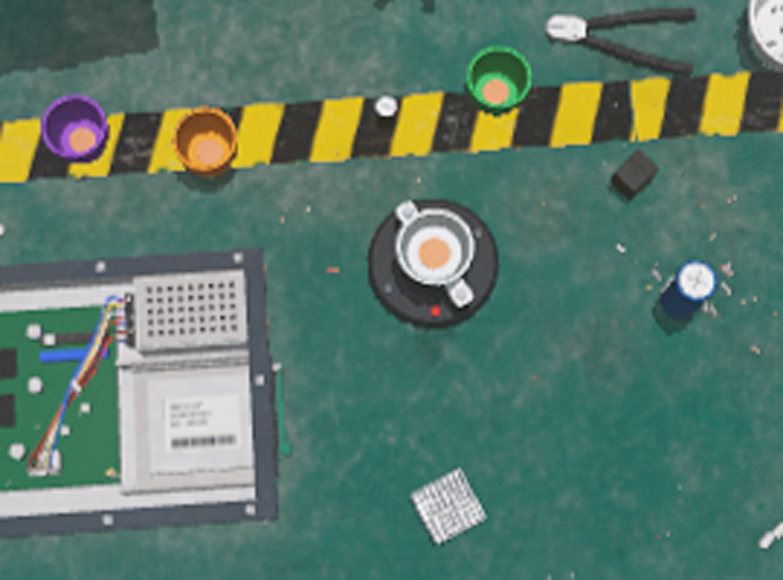

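View pics/side0z.png

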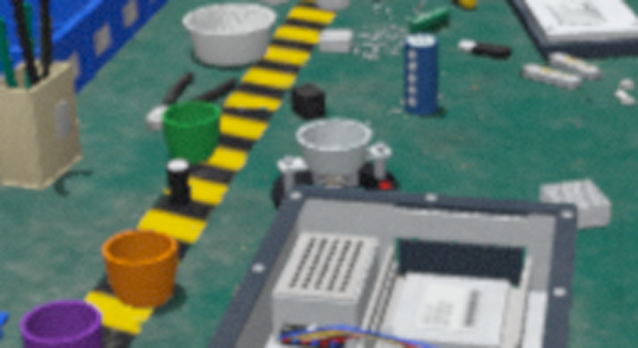

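```bash
cat > m.py <<'E'
from h import *
from scipy.optimize import least_squares
def circ(P,R0=None):
    P=np.asarray(P)[:,:2]; c=P.mean(0)
    if R0 is None:
        s=least_squares(lambda q:np.hypot(*(P-q[:2]).T)-q[2],[*c,.02],loss="soft_l1",f_scale=.001)
    else: s=least_squares(lambda q:np.hypot(*(P-q[:2]).T)-R0,c,loss="soft_l1",f_scale=.001)
    return s.x.round(4),np.sqrt((s.fun**2).mean()).round(5)
def cloud(n,d,box):
    u0,v0,u1,v1=box; vv,uu=np.mgrid[v0:v1,u0:u1]; z=d[v0:v1,u0:u1]
    K,e,A=cam(n); q=np.linalg.solve(K,np.stack([uu.ravel(),vv.ravel(),np.ones(uu.size)]))*z.ravel()
    return (e[:,None]+A@q).T.reshape(*uu.shape,3)
E
python3 - <<'E'
from m import *
boxes={"top":dict(cup=(240,128,282,170),cradle=(310,160,370,216),cap=(412,184,444,216),small=(315,128,331,146)),
"side":dict(cup=(228,222,270,262),cradle=(292,186,342,220),cap=(332,155,358,194))}
for n in boxes:
    d=np.load(n+"0.npy")
    for k,b in boxes[n].items():
        C=cloud(n,d,b).reshape(-1,3); zt=dict(cup=.038,cradle=.054,cap=.066,small=.032)[k]
        S=C[(abs(C[:,2]-zt)<.004)]
        print(n,k,"zmax",np.percentile(C[:,2],[50,98,99.9]).round(4),len(S),"mean",S.mean(0).round(4),"mid",((S.max(0)+S.min(0))/2).round(4),"ext",np.ptp(S,axis=0).round(4),circ(S))
E
```

```text
top cup zmax [0.0021 0.0398 1.0975] 101 mean [ 0.6683 -0.0305  0.0382] mid [ 0.6668 -0.029   0.0378] ext [0.0493 0.048  0.0076] (array([ 0.6663, -0.0291,  0.0229]), np.float64(0.00106))
top cradle zmax [0.0046 0.0545 1.0975] 130 mean [ 0.5702 -0.1951  0.0538] mid [ 0.5667 -0.1944  0.054 ] ext [0.0549 0.0539 0.0079] (array([ 0.5669, -0.1946,  0.026 ]), np.float64(0.00118))
top cap zmax [0.0022 0.0694 1.0975] 148 mean [ 0.5258 -0.378   0.0665] mid [ 0.5264 -0.3785  0.066 ] ext [0.0297 0.0283 0.0076] (array([ 0.5258, -0.3784,  0.0106]), np.float64(0.00357))
top small zmax [0.0023 0.036  1.0975] 50 mean [ 0.6841 -0.1671  0.0327] mid [ 0.685  -0.1665  0.0326] ext [0.019  0.0159 0.0067] (array([ 0.6846, -0.1664,  0.0067]), np.float64(0.00228))
side cup zmax [0.0008 0.0382 0.4722] 158 mean [ 0.669  -0.0138  0.0368] mid [0.669  0.0079 0.037 ] ext [0.0484 0.1237 0.0059] (array([ 0.6691, -0.0258,  0.0235]), np.float64(0.02335))
side cradle zmax [0.0124 0.0716 0.4722] 113 mean [ 0.5702 -0.1937  0.0524] mid [ 0.5697 -0.1934  0.0525] ext [0.0551 0.0573 0.005 ] (array([ 0.5698, -0.1926,  0.0265]), np.float64(0.00168))
side cap zmax [0.0009 0.0661 0.4722] 51 mean [ 0.5285 -0.3748  0.0653] mid [ 0.5284 -0.3765  0.065 ] ext [0.0278 0.0334 0.0057] (array([ 0.5292, -0.3758,  0.0115]), np.float64(0.00369))
```

```bash
cat > go.py <<'E'
import sys
from h import *
def go(target,yaw_deg=None,out=True):
    o=r.get_obs(); M=R.from_quat(o["tool_rot"]); p=np.array(o["ee_pos"])
    y=M.as_matrix()[:,1]; x=M.as_matrix()[:,0]
    ja=np.degrees(np.arctan2(y[1],y[0]))
    dz=(M.inv().apply(np.array(target)-p)*1000).round(1)
    print("t",round(o["clock"],2),"p",p.round(4),"jaw",ja.round(2),"tilt",M.as_matrix()[:,2].round(4),"delta_mm",dz,"dist",np.linalg.norm(dz).round(1),"w",round(o["width"],4),"F",o["contact_force"].round(1),"j",o["joints"].round(2))
    if yaw_deg is not None:
        a=np.radians(yaw_deg); Rt=R.from_matrix(np.array([[np.sin(a),np.cos(a),0],[-np.cos(a),np.sin(a),0],[0,0,-1]]).T if 0 else np.column_stack([[np.sin(a),-np.cos(a),0],[np.cos(a),np.sin(a),0],[0,0,-1]]))
        print("rot",(M.inv()*Rt).as_rotvec().round(4))
if __name__=="__main__":
    a=[float(v) for v in sys.argv[1:]]; go(a[:3],a[3] if len(a)>3 else None)
E
python3 - <<'E'
from m import *
d=np.load("top0.npy"); C=cloud("top",d,(0,0,640,400)).reshape(-1,3); 
C=C[C[:,2]<1]
for y in np.arange(-.45,.46,.1):
    print(round(y,2),[ (round(C[m,2].max(),2) if (m:=(abs(C[:,0]-x)<.05)&(abs(C[:,1]-y)<.05)).any() else None) for x in np.arange(.1,.91,.1)])
d=np.load("side0.npy"); C=cloud("side",d,(0,0,640,400)).reshape(-1,3); C=C[(abs(C[:,1])<.6)&(C[:,0]<.8)&(C[:,0]>.25)&(C[:,2]<.47)]
print("high side",C[C[:,2]>.15].shape,C[C[:,2]>.15].min(0) if len(C[C[:,2]>.15]) else 0)
b=plane("top",216,145,.038); print("purple",b)
E
python3 go.py .40 .25 .30 -64
```

```text
-0.45 [np.float64(-0.73), np.float64(-0.74), np.float64(0.01), np.float64(0.02), np.float64(0.01), np.float64(0.01), np.float64(0.04), np.float64(0.08), np.float64(0.06)]
-0.35 [np.float64(-0.73), np.float64(-0.74), np.float64(0.01), np.float64(0.01), np.float64(0.07), np.float64(0.03), np.float64(0.02), np.float64(0.08), np.float64(0.06)]
-0.25 [np.float64(-0.73), np.float64(-0.73), np.float64(0.01), np.float64(0.02), np.float64(0.06), np.float64(0.06), np.float64(0.04), np.float64(0.16), np.float64(0.08)]
-0.15 [np.float64(0.01), np.float64(-0.0), np.float64(0.01), np.float64(0.02), np.float64(0.06), np.float64(0.06), np.float64(0.04), np.float64(0.16), np.float64(0.01)]
-0.05 [np.float64(0.01), np.float64(0.0), np.float64(0.01), np.float64(0.08), np.float64(0.08), np.float64(0.08), np.float64(0.04), np.float64(0.01), np.float64(0.01)]
0.05 [np.float64(0.01), np.float64(-0.0), np.float64(0.01), np.float64(0.08), np.float64(0.06), np.float64(0.08), np.float64(0.04), np.float64(0.01), np.float64(0.01)]
0.15 [np.float64(-0.02), np.float64(-0.02), np.float64(0.01), np.float64(0.08), np
[... 1157 characters left out ...]
ix(np.array([[np.sin(a),np.cos(a),0],[-np.cos(a),np.sin(a),0],[0,0,-1]]).T if 0 else np.column_stack([[np.sin(a),-np.cos(a),0],[np.cos(a),np.sin(a),0],[0,0,-1]]))
                              ~~~~~~~~~~~~~^^^^^^^^^^^^^^^^^^^^^^^^^^^^^^^^^^^^^^^^^^^^^^^^^^^^^^^^^^^^^^^^^^^^^^^^^^^^^^^^^^^^^^^^^^^^^^^^^^^^^^^^^^^^^^^^^^^^^^^^^^^^^^^^^^^^^^^^^^^^^^^^^^^^^^^^^^^^^^^^
  File "scipy/spatial/transform/_rotation.pyx", line 1143, in scipy.spatial.transform._rotation.Rotation.from_matrix
ValueError: Non-positive determinant (left-handed or null coordinate frame) in rotation matrix 0: [[-0.89879405  0.43837115  0.        ]
 [-0.43837115 -0.89879405  0.        ]
 [ 0.          0.         -1.        ]].
```

```bash
sed -i 's/R.from_matrix(.*$/R.from_matrix(np.column_stack([[-np.sin(a),np.cos(a),0],[np.cos(a),np.sin(a),0],[0,0,-1]]))/' go.py; python3 go.py .40 .25 .30 -64
```

```text
t 0.1 p [0.23   0.5266 0.3031] jaw 66.4 tilt [-9.0e-04 -1.4e-03 -1.0e+00] delta_mm [-266.5 -185.4    3.4] dist 324.7 w 0.0854 F [-0.8 -0.4  0.2] j [ 1.04  0.28  1.51  0.    1.36 -0.12]
rot [-1.100e-03  1.800e-03  2.276e+00]
```

Call:
drive_tool(rot=[[0,0,0.14],[0,0,0.28],[0,0,0.42],[0,0,0.56],[0,0,0.7]], delta_pos=[[-39,-27,0],[-78,-54,0],[-117,-81,0],[-156,-108,0],[-195,-135,0]], gripper=[1,1,1,1,1])

```text
clock: 0.6
ee_pos: [0.3552, 0.3235, 0.3036]
tool_rot: [0.53, 0.848, -0.0, -0.0]
contact_force: [1.1, 0.4, 0.0]
width: 0.0853
```

```bash
python3 go.py .44 .1 .27 -64
```

```text
t 0.6 p [0.3552 0.3235 0.3036] jaw 26.0 tilt [-2.e-04 -3.e-04 -1.e+00] delta_mm [-238.   -21.8   33.7] dist 241.4 w 0.0853 F [1.1 0.4 0. ] j [ 0.59  0.13  1.69 -0.    1.31  0.14]
rot [-2.0000e-04  4.0000e-04  1.5709e+00]
```

Call:
drive_tool(rot=[[0,0,0.14],[0,0,0.28],[0,0,0.42],[0,0,0.56],[0,0,0.7]], delta_pos=[[-48,-4,5],[-96,-8,10],[-144,-12,15],[-192,-16,20],[-238,-22,25]], gripper=[1,1,1,1,1])

```text
clock: 1.1
ee_pos: [0.4409, 0.1001, 0.2786]
tool_rot: [0.789, 0.615, 0.0, 0.0]
contact_force: [1.2, 1.6, 0.3]
width: 0.085
```

```bash
python3 go.py .668 -.028 .20 -64
```

```text
t 1.1 p [0.4409 0.1001 0.2786] jaw -14.15 tilt [ 2.e-04  1.e-04 -1.e+00] delta_mm [-68.7 251.5  78.6] dist 272.3 w 0.085 F [1.2 1.6 0.3] j [0.07 0.11 1.79 0.   1.24 0.32]
rot [ 1.000e-04 -2.000e-04  8.701e-01]
```

Call:
drive_tool(rot=[[0,0,0.14],[0,0,0.28],[0,0,0.42],[0,0,0.56],[0,0,0.7]], delta_pos=[[-12,45,10],[-24,90,20],[-36,135,30],[-48,180,40],[-58,222,50]], gripper=[1,1,1,1,1])

```text
clock: 1.6
ee_pos: [0.6438, -0.0087, 0.2278]
tool_rot: [0.952, 0.307, -0.0, -0.0]
contact_force: [0.0, 0.6, -0.3]
width: 0.0856
```

```bash
python3 go.py .668 -.028 .16 -64
```

```text
t 1.6 p [ 0.6438 -0.0087  0.2278] jaw -54.29 tilt [-7.e-04  1.e-04 -1.e+00] delta_mm [ 8.4 29.9 67.8] dist 74.6 w 0.0856 F [ 0.   0.6 -0.3] j [-0.12  0.43  1.47  0.    1.25  0.83]
rot [-0.0004  0.0005  0.1694]
```

Call:
drive_tool(rot=[[0,0,0.085],[0,0,0.17],[0,0,0.17]], delta_pos=[[4,15,34],[8,30,68],[8,30,68]], gripper=[1,1,1])

```text
clock: 1.9
ee_pos: [0.6647, -0.0279, 0.1547]
tool_rot: [0.974, 0.227, -0.005, -0.002]
contact_force: [-0.3, -0.3, -0.7]
width: 0.0854
```

```bash
python3 go.py .668 -.028 .0915 -64
python3 - <<'E'
from h import *
for n,b in(("top",(190,60,370,240)),("side",(180,100,400,290))):
    p,d=r.snapshot(n); im=p[b[1]:b[3],b[0]:b[2],::-1]; np.save(n+"1.npy",d)
    cv2.imwrite(f"pics/{n}1.png",cv2.resize(im,None,fx=3,fy=3,interpolation=cv2.INTER_CUBIC))
E
```

```text
t 1.9 p [ 0.6647 -0.0279  0.1547] jaw -63.77 tilt [-0.0102  0.0011 -0.9999] delta_mm [ 3.4  1.9 63.2] dist 63.3 w 0.0854 F [-0.3 -0.3 -0.7] j [-0.15  0.52  1.5  -0.    1.13  0.97]
rot [-0.0055  0.0087  0.0041]
```

View pics/side1.png

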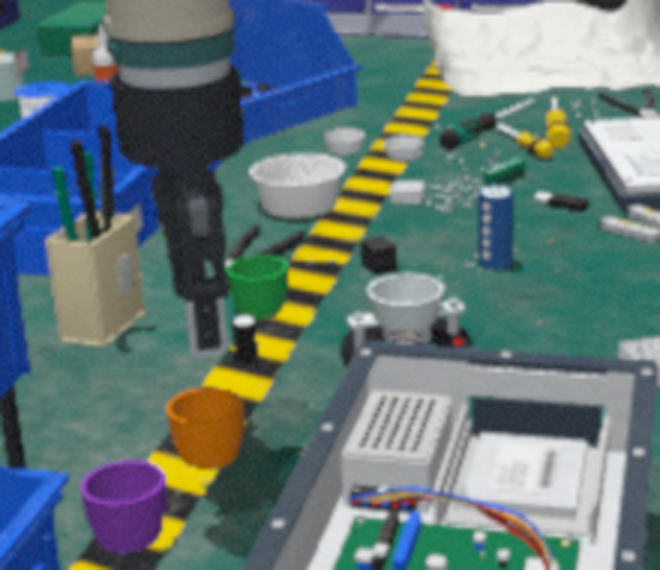

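View pics/top1.png

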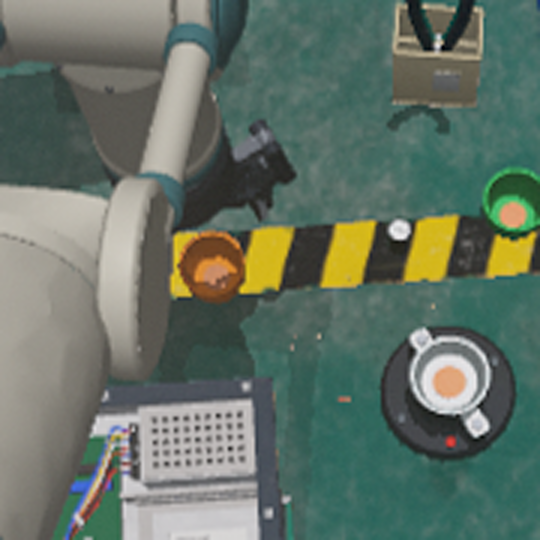

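Run:
```python
from h import *
o=r.get_obs(); M=R.from_quat(o["tool_rot"]); p=o["ee_pos"]
for n,b in(("top",(190,60)),("side",(180,100))):
    for q in ([0,0,0],[0,.043,.06],[0,-.043,.06],[0,.057,.06],[0,-.057,.06]):
        w=p+M.apply(q); print(n,w.round(3),((proj(n,w)-b)*3).round())
```

```text
top [ 0.666 -0.027  0.16 ] [185. 205.]
top [ 0.685 -0.065  0.1  ] [251. 207.]
top [0.647 0.012 0.1  ] [141. 267.]
top [ 0.691 -0.078  0.1  ] [269. 197.]
top [0.64  0.024 0.1  ] [123. 277.]
side [ 0.666 -0.027  0.16 ] [191. 230.]
side [ 0.685 -0.065  0.1  ] [191. 293.]
side [0.647 0.012 0.1  ] [208. 348.]
side [ 0.691 -0.078  0.1  ] [188. 284.]
side [0.64  0.024 0.1  ] [211. 358.]
```

```bash
python3 go.py .668 -.028 .0915 -64
```

```text
t 2.0 p [ 0.6658 -0.0267  0.1599] jaw -63.61 tilt [-3.e-03  9.e-04 -1.e+00] delta_mm [ 1.5  2.3 68.4] dist 68.5 w 0.0851 F [-0.2  0.7  0.3] j [-0.14  0.51  1.5   0.    1.13  0.97]
rot [-0.0021  0.0023  0.0068]
```

Call:
drive_tool(rot=[[0,0,0],[0,0,0],[0,0,0],[0,0,0],[0,0,0]], delta_pos=[[1,1,20],[1.5,1.5,40],[1.5,1.5,60],[1.5,1.5,68.5],[1.5,1.5,68.5]], gripper=[1,1,1,1,1], force=25)

```text
clock: 2.5
ee_pos: [0.668, -0.0268, 0.093]
tool_rot: [0.974, 0.228, -0.0, -0.0]
contact_force: [0.5, -0.4, -0.2]
width: 0.0857
```

```bash
python3 go.py .668 -.028 .0915 -64
python3 - <<'E'
from h import *
for n,b in(("side",(210,190,300,280)),):
    p,d=r.snapshot(n); im=p[b[1]:b[3],b[0]:b[2],::-1]; np.save(n+"1.npy",d)
    cv2.imwrite(f"pics/{n}2.png",cv2.resize(im,None,fx=6,fy=6,interpolation=cv2.INTER_CUBIC))
E
```

```text
t 2.5 p [ 0.668  -0.0268  0.093 ] jaw -63.59 tilt [-3.e-04  3.e-04 -1.e+00] delta_mm [-0.6  1.1  1.5] dist 2.0 w 0.0857 F [ 0.5 -0.4 -0.2] j [-0.14  0.58  1.57  0.    1.    0.97]
rot [-0.0003  0.0001  0.0072]
```

View pics/side2.png

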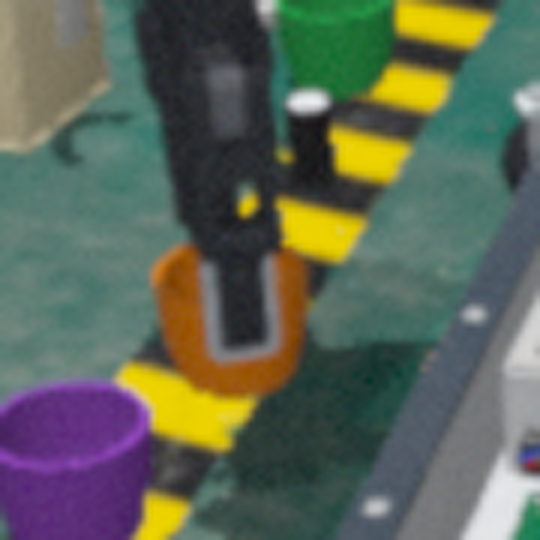

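The open fingers straddle the orange cup: the near pad is centred around (242,305) in this crop and the cup spans 152–308. I'm closing now.

Call:
drive_tool(rot=[[0,0,0],[0,0,0],[0,0,0],[0,0,0],[0,0,0]], delta_pos=[[0,0,0],[0,0,0],[0,0,0],[0,0,0],[0,0,0]], gripper=[0.3,0,-0.5,-1,-1], force=30)

```text
clock: 3.05
ee_pos: [0.669, -0.0274, 0.0941]
tool_rot: [0.974, 0.228, 0.001, 0.0]
contact_force: [-1.4, -0.1, 4.7]
width: 0.0483
```

```bash
python3 go.py .668 -.028 .0915 -64
python3 - <<'E'
from h import *
for n,b in(("side",(210,190,300,280)),):
    p,d=r.snapshot(n); im=p[b[1]:b[3],b[0]:b[2],::-1]; np.save(n+"1.npy",d)
    cv2.imwrite(f"pics/{n}3.png",cv2.resize(im,None,fx=6,fy=6,interpolation=cv2.INTER_CUBIC))
E
```

```text
t 3.05 p [ 0.669  -0.0274  0.0941] jaw -63.65 tilt [ 0.0022 -0.     -1.    ] delta_mm [-1.2  0.1  2.6] dist 2.9 w 0.0483 F [-1.4 -0.1  4.7] j [-0.14  0.58  1.56  0.    1.    0.97]
rot [ 0.001  -0.0019  0.0061]
```

View pics/side3.png

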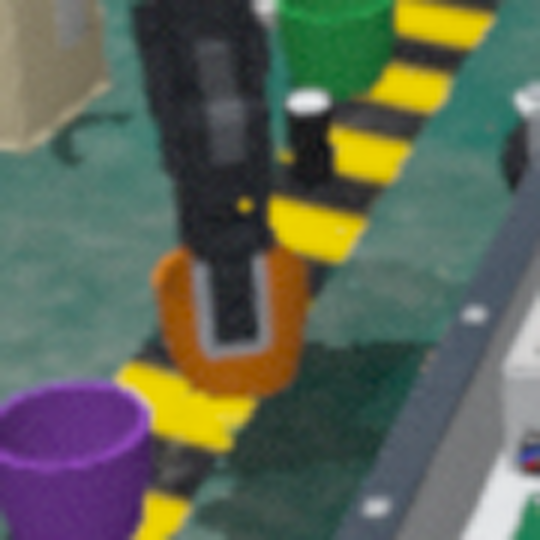

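Run:
```python
from h import *
o=r.get_obs(); M=R.from_quat(o["tool_rot"]); p=o["ee_pos"]
for off in(.025,.032,.039):
  for z in(.060,.064,.068,.072):
    w=p+M.apply([0,-off,z]); print(off,z,w.round(4),((proj("side",w)-(210,190))*6).round())
```

```text
0.025 0.06 [ 0.6581 -0.005   0.0341] [235. 316.]
0.025 0.064 [ 0.6581 -0.005   0.0301] [236. 327.]
0.025 0.068 [ 0.6581 -0.005   0.0261] [237. 338.]
0.025 0.072 [ 0.6581 -0.005   0.0221] [238. 349.]
0.032 0.06 [0.655  0.0012 0.0341] [238. 327.]
0.032 0.064 [0.655  0.0012 0.0301] [239. 338.]
0.032 0.068 [0.655  0.0012 0.0261] [240. 349.]
0.032 0.072 [0.655  0.0012 0.0221] [241. 360.]
0.039 0.06 [0.6519 0.0075 0.0341] [241. 337.]
0.039 0.064 [0.6519 0.0075 0.0301] [242. 349.]
0.039 0.068 [0.6519 0.0075 0.0261] [243. 360.]
0.039 0.072 [0.6519 0.0075 0.0221] [244. 371.]
```

Call:
drive_tool(rot=[[0,0,0],[0,0,0],[0,0,0],[0,0,0]], delta_pos=[[0,0,-20],[0,0,-60],[0,0,-105],[0,0,-105]], gripper=[-1,-1,-1,-1])

```text
clock: 3.5
ee_pos: [0.6721, -0.0279, 0.2052]
tool_rot: [0.974, 0.228, 0.007, 0.003]
contact_force: [1.2, 0.0, 1.4]
width: 0.0484
```

```bash
python3 go.py .5696 -.1935 .19 -64
```

```text
t 3.5 p [ 0.6721 -0.0279  0.2052] jaw -63.65 tilt [ 0.0145 -0.002  -0.9999] delta_mm [-165.5  102.7   14.1] dist 195.3 w 0.0484 F [1.2 0.  1.4] j [-0.14  0.48  1.44  0.    1.21  0.97]
rot [ 0.0081 -0.0121  0.0061]
```

Call:
drive_tool(rot=[[0,0,0],[0,0,0],[0,0,0],[0,0,0],[0,0,0]], delta_pos=[[-40,25,2],[-80,50,5],[-120,75,8],[-163,104,10],[-163,104,10]], gripper=[-1,-1,-1,-1,-1])

```text
clock: 4.0
ee_pos: [0.5653, -0.1976, 0.1869]
tool_rot: [0.974, 0.225, -0.002, 0.001]
contact_force: [0.6, 1.1, -1.0]
width: 0.0486
```

```bash
python3 - <<'E'
from h import *
for n,b in(("side",(250,120,370,240)),("top",(260,100,410,250))):
    p,d=r.snapshot(n); im=p[b[1]:b[3],b[0]:b[2],::-1]; np.save(n+"4.npy",d);cv2.imwrite(f"pics/{n}4full.png",p[:,:,::-1])
    cv2.imwrite(f"pics/{n}4.png",cv2.resize(im,None,fx=4,fy=4,interpolation=cv2.INTER_CUBIC))
E
python3 go.py .5696 -.1935 .128 -64
```

```text
t 4.1 p [ 0.5678 -0.1941  0.1873] jaw -63.83 tilt [-0.e+00  6.e-04 -1.e+00] delta_mm [ 1.9  0.3 59.3] dist 59.3 w 0.0484 F [ 0.5  0.  -1.7] j [-0.45  0.4   1.63  0.    1.12  0.67]
rot [-0.0005 -0.0002  0.0029]
```

View pics/side4.png

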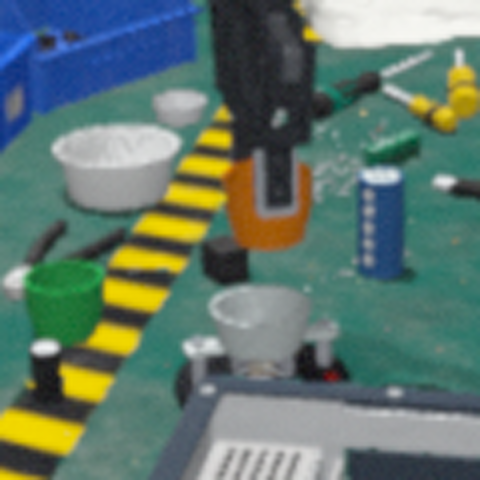

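View pics/top4.png

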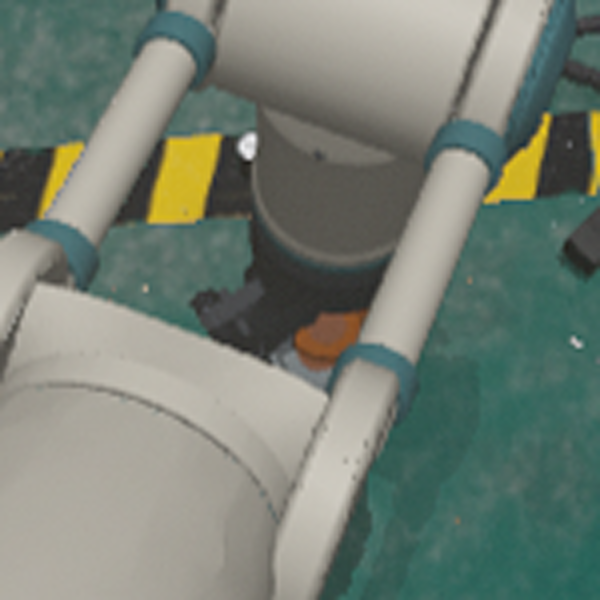

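Run:
```python
from m import *
im=cv2.imread("pics/side4full.png"); d=np.load("side4.npy")
hsv=cv2.cvtColor(im,cv2.COLOR_BGR2HSV)
m=cv2.inRange(hsv,(5,150,60),(18,255,255)); m[:, :300]=0; m[:150]=0;m[190:]=0;m[:,335:]=0
v,u=np.nonzero(m); print(len(u),u.min(),u.max(),v.min(),v.max())
K,e,A=cam("side")
C=cloud("side",d,(0,0,640,400))
P=C[m>0]; print(np.percentile(P,[1,50,99],axis=0).round(4))
# collar silhouette left/right vs expected
p=r.get_obs()["ee_pos"]
for z in(.1,.11,.12):
    S=P[abs(P[:,2]-z)<.003]; print(z,len(S),circ(S) if len(S)>8 else 0, S[:,0].min(),S[:,0].max())
print(p)
for row in range(v.min(),v.max()+1,3):
    s=u[v==row]; print(row,s.min(),s.max(),(s.min()+s.max())/2)
print(proj("side",p-[0,0,.094]),proj("side",[.5684,-.1938,.054]))
```

```text
245 305 327 160 181
[[ 0.5411 -0.2166  0.0952]
 [ 0.5683 -0.1804  0.1131]
 [ 0.5866 -0.1713  0.1315]]
0.1 39 (array([ 0.5639, -0.195 ,  0.0186]), np.float64(0.00126)) 0.5449532119742686 0.5786100365735614
0.11 45 (array([ 0.565 , -0.1974,  0.023 ]), np.float64(0.00108)) 0.5424401574870756 0.5793564012400996
0.12 33 (array([ 0.5644, -0.1965,  0.0228]), np.float64(0.00141)) 0.5411104810899672 0.5844406132877358
[ 0.56780037 -0.19412432  0.18726893]
160 309 312 310.5
163 306 326 316.0
166 306 326 316.0
169 307 327 317.0
172 307 326 316.5
175 308 325 316.5
178 309 325 317.0
181 310 321 315.5
[314.85581034 179.58925586] [314.97667442 196.06596432]
```

Call:
drive_tool(rot=[[0,0,0],[0,0,0],[0,0,0],[0,0,0],[0,0,0]], delta_pos=[[2.5,0,0],[2.5,0.3,12],[2.5,0.3,24],[2.5,0.3,32],[2.5,0.3,32]], gripper=[-1,-1,-1,-1,-1])

```text
clock: 4.6
ee_pos: [0.57, -0.1909, 0.153]
tool_rot: [0.974, 0.228, -0.002, -0.001]
contact_force: [0.6, 0.8, -0.6]
width: 0.0485
```

```bash
python3 - <<'E'
from h import *
for n,b in(("side",(275,135,355,225)),):
    p,d=r.snapshot(n); im=p[b[1]:b[3],b[0]:b[2],::-1]; np.save(n+"5.npy",d);cv2.imwrite(f"pics/{n}5full.png",p[:,:,::-1])
    cv2.imwrite(f"pics/{n}5.png",cv2.resize(im,None,fx=6,fy=6,interpolation=cv2.INTER_CUBIC))
E
python3 go.py .5704 -.193 .128 -64
```

```text
t 4.65 p [ 0.5705 -0.1914  0.154 ] jaw -63.61 tilt [-0.0024  0.0013 -1.    ] delta_mm [-0.8  1.5 26. ] dist 26.1 w 0.0484 F [-0.5 -0.   0.4] j [-0.44  0.43  1.66  0.    1.05  0.67]
rot [-0.0022  0.0016  0.0068]
```

View pics/side5.png

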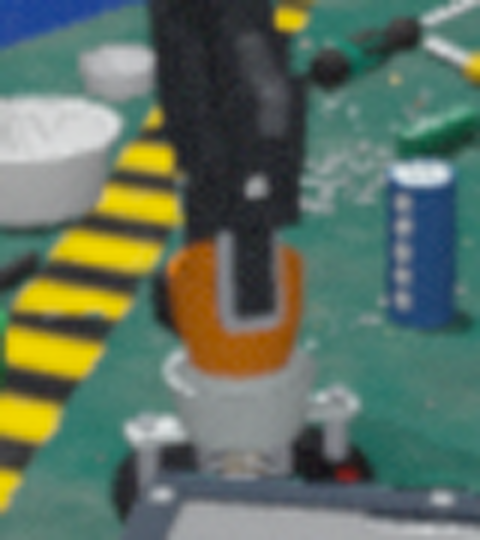

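Call:
drive_tool(rot=[[0,0,0],[0,0,0],[0,0,0],[0,0,0],[0,0,0]], delta_pos=[[0,1,5],[0,1,10],[0,1,15],[0,1,20],[0,1,20]], gripper=[-1,-1,-1,-1,-1])

```text
clock: 5.15
ee_pos: [0.5708, -0.1929, 0.1345]
tool_rot: [0.974, 0.228, -0.001, -0.001]
contact_force: [-0.3, 0.3, -0.1]
width: 0.0486
```

```bash
python3 go.py .5704 -.193 .128 -64
```

```text
t 5.15 p [ 0.5708 -0.1929  0.1345] jaw -63.66 tilt [-1.5e-03  8.0e-04 -1.0e+00] delta_mm [-0.4 -0.   6.5] dist 6.5 w 0.0486 F [-0.3  0.3 -0.1] j [-0.44  0.45  1.68  0.    1.01  0.67]
rot [-0.0014  0.0009  0.0058]
```

Call:
drive_tool(rot=[[0,0,0],[0,0,0],[0,0,0],[0,0,0]], delta_pos=[[0,0,3],[0,0,5],[0,0,7],[0,0,7]], gripper=[-1,-1,-1,-1])

```text
clock: 5.55
ee_pos: [0.571, -0.1933, 0.1283]
tool_rot: [0.974, 0.228, -0.0, 0.0]
contact_force: [-1.1, -1.5, -0.1]
width: 0.0482
```

```bash
python3 go.py .5704 -.193 .128 -64
```

```text
t 5.55 p [ 0.571  -0.1933  0.1283] jaw -63.64 tilt [-7.e-04 -4.e-04 -1.e+00] delta_mm [-0.4 -0.5  0.3] dist 0.7 w 0.0482 F [-1.1 -1.5 -0.1] j [-0.44  0.46  1.69 -0.    0.99  0.67]
rot [-0.      0.0008  0.0062]
```

Slight lateral contact has begun, so I'm easing down a little further.

Call:
drive_tool(rot=[[0,0,0],[0,0,0],[0,0,0]], delta_pos=[[0,0,1.5],[0,0,2.5],[0,0,2.5]], gripper=[-1,-1,-1])

```text
clock: 5.85
ee_pos: [0.571, -0.1933, 0.1264]
tool_rot: [0.974, 0.228, -0.0, 0.0]
contact_force: [-3.3, -1.8, 5.2]
width: 0.0486
```

```bash
python3 go.py .5704 -.193 .128 -64;  python3 - <<'E'
from h import *
for n,b in(("side",(275,135,355,225)),):
    p,d=r.snapshot(n); im=p[b[1]:b[3],b[0]:b[2],::-1]
    cv2.imwrite(f"pics/{n}6.png",cv2.resize(im,None,fx=6,fy=6,interpolation=cv2.INTER_CUBIC))
E
```

```text
t 5.85 p [ 0.571  -0.1933  0.1264] jaw -63.64 tilt [-5.e-04 -5.e-04 -1.e+00] delta_mm [-0.4 -0.5 -1.6] dist 1.7 w 0.0486 F [-3.3 -1.8  5.2] j [-0.44  0.46  1.69 -0.    0.99  0.67]
rot [0.0003 0.0007 0.0063]
```

View pics/side6.png

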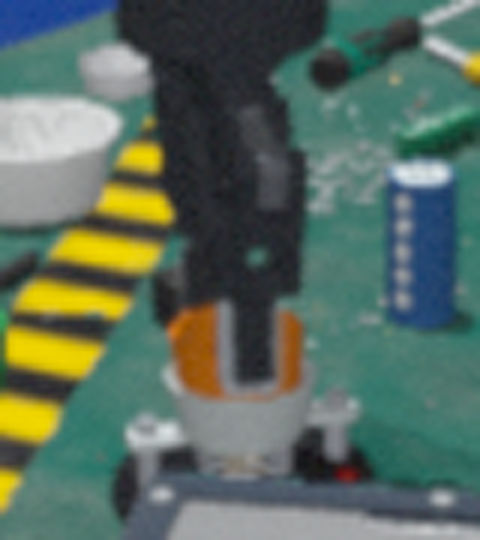

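Call:
drive_tool(rot=[[0,0,0],[0,0,0],[0,0,0],[0,0,0],[0,0,0]], delta_pos=[[-0.8,0,0],[-0.8,0,0],[-0.8,0,0],[-0.8,0,0],[-0.8,0,0]], gripper=[-1,-1,0.3,0.6,0.7])

```text
clock: 6.4
ee_pos: [0.5709, -0.1932, 0.1257]
tool_rot: [0.974, 0.228, 0.0, -0.0]
contact_force: [-0.7, 0.6, 0.3]
width: 0.0723
```

```bash
python3 go.py .5704 -.193 .128 -64
```

```text
t 6.4 p [ 0.5709 -0.1932  0.1257] jaw -63.66 tilt [ 4.e-04  3.e-04 -1.e+00] delta_mm [-0.3 -0.4 -2.3] dist 2.4 w 0.0723 F [-0.7  0.6  0.3] j [-0.44  0.46  1.69  0.    0.99  0.67]
rot [-0.0001 -0.0005  0.0059]
```

Call:
drive_tool(rot=[[0,0,0],[0,0,0],[0,0,0],[0,0,0],[0,0,0]], delta_pos=[[0,0,-10],[0,0,-30],[0,0,-70],[0,0,-110],[0,0,-110]], gripper=[1,1,1,1,1])

```text
clock: 6.9
ee_pos: [0.5737, -0.1946, 0.2428]
tool_rot: [0.974, 0.228, 0.005, 0.004]
contact_force: [0.2, -1.1, 0.1]
width: 0.0854
```

```bash
python3 go.py .527 -.377 .22 -64;  python3 - <<'E'
from h import *
for n,b in(("side",(275,135,355,225)),):
    p,d=r.snapshot(n); im=p[b[1]:b[3],b[0]:b[2],::-1]
    np.save("side7.npy",d); cv2.imwrite("pics/side7full.png",p[:,:,::-1])
    cv2.imwrite(f"pics/{n}7.png",cv2.resize(im,None,fx=6,fy=6,interpolation=cv2.INTER_CUBIC))
E
```

```text
t 6.9 p [ 0.5737 -0.1946  0.2428] jaw -63.65 tilt [ 0.0121 -0.0054 -0.9999] delta_mm [-123.   142.5   23.2] dist 189.7 w 0.0854 F [ 0.2 -1.1  0.1] j [-0.44  0.35  1.54  0.    1.23  0.67]
rot [ 0.0102 -0.0085  0.0062]
```

View pics/side7.png

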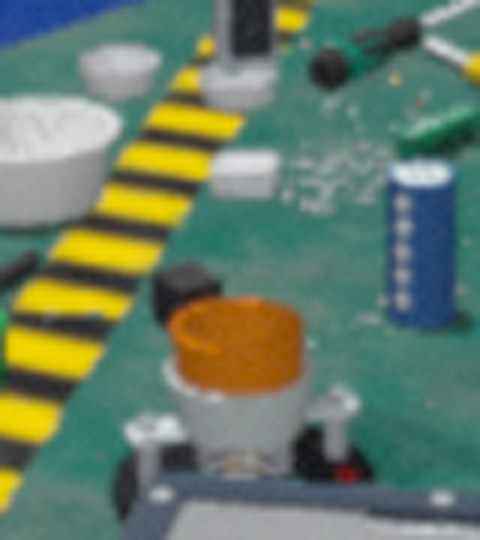

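Call:
drive_tool(rot=[[0,0,0],[0,0,0],[0,0,0],[0,0,0],[0,0,0]], delta_pos=[[-31,36,0],[-62,72,5],[-93,108,10],[-120,142,20],[-120,142,20]], gripper=[1,1,1,1,1])

```text
clock: 7.45
ee_pos: [0.5238, -0.3787, 0.2132]
tool_rot: [0.974, 0.225, -0.002, -0.0]
contact_force: [-0.6, 0.7, 0.2]
width: 0.0851
```

```bash
python3 go.py .527 -.377 .11 -64;python3 - <<'E'
from m import *
d=np.load("side7.npy"); im=cv2.imread("pics/side7full.png")
m=cv2.inRange(cv2.cvtColor(im,cv2.COLOR_BGR2HSV),(5,150,60),(18,255,255)); m[:,:295]=0;m[:,330:]=0;m[:180]=0;m[205:]=0
P=cloud("side",d,(0,0,640,400))[m>0]; print(np.percentile(P,[2,50,98],axis=0).round(4))
S=P[P[:,2]>.069]; print(len(S),circ(S,.0233))
E
python3 go.py .527 -.377 .11 -64
```

```text
t 7.45 p [ 0.5238 -0.3787  0.2132] jaw -63.95 tilt [-3.3e-03 -4.0e-04 -1.0e+00] delta_mm [  3.9  -0.  103.2] dist 103.3 w 0.0851 F [-0.6  0.7  0.2] j [-0.73  0.44  1.48 -0.    1.22  0.38]
rot [-0.0011  0.0032  0.0009]
[[ 0.5468 -0.3402  0.0162]
 [ 0.57   -0.1906  0.0648]
 [ 0.6208 -0.1679  0.0728]]
86 (array([ 0.5704, -0.1916]), np.float64(0.13982))
t 7.45 p [ 0.5238 -0.3787  0.2132] jaw -63.95 tilt [-3.3e-03 -4.0e-04 -1.0e+00] delta_mm [  3.9  -0.  103.2] dist 103.3 w 0.0851 F [-0.6  0.7  0.2] j [-0.73  0.44  1.48 -0.    1.22  0.38]
rot [-0.0011  0.0032  0.0009]
```

Call:
drive_tool(rot=[[0,0,0],[0,0,0],[0,0,0],[0,0,0],[0,0,0]], delta_pos=[[1,0,15],[2,0,30],[2.5,0,45],[2.5,0,60],[2.5,0,60]], gripper=[1,1,1,1,1])

```text
clock: 7.95
ee_pos: [0.5271, -0.3707, 0.1529]
tool_rot: [0.974, 0.228, -0.002, -0.003]
contact_force: [-1.4, -0.2, -0.2]
width: 0.0855
```

```bash
python3 - <<'E'
from h import *
for n,b in(("side",(275,80,395,210)),("top",(370,130,490,260))):
    p,d=r.snapshot(n); im=p[b[1]:b[3],b[0]:b[2],::-1]
    cv2.imwrite(f"pics/{n}8.png",cv2.resize(im,None,fx=4,fy=4,interpolation=cv2.INTER_CUBIC))
E
python3 go.py .527 -.377 .11 -64
```

```text
t 8.05 p [ 0.5283 -0.3719  0.1554] jaw -63.63 tilt [-0.001   0.0014 -1.    ] delta_mm [-3.4  4.  45.4] dist 45.7 w 0.0857 F [-0.4  0.6  0.3] j [-0.72  0.49  1.56  0.    1.1   0.39]
rot [-0.0017  0.0003  0.0064]
```

View pics/side8.png

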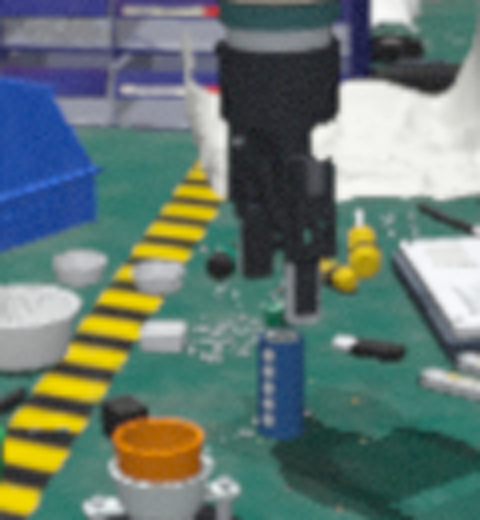

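View pics/top8.png

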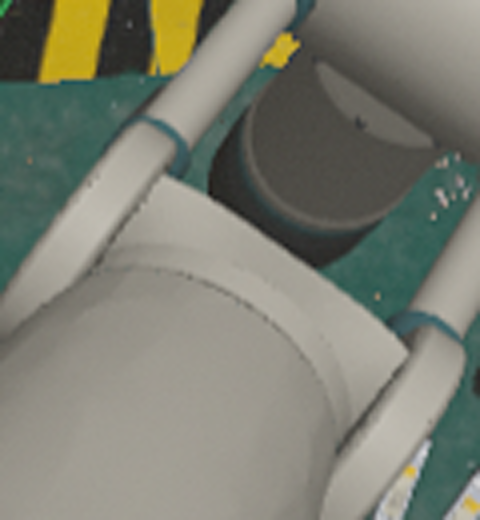

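Call:
drive_tool(rot=[[0,0,0],[0,0,0],[0,0,0],[0,0,0],[0,0,0]], delta_pos=[[-2.5,4.3,0],[-2.5,4.3,15],[-2.5,4.3,30],[-2.5,4.3,45],[-2.5,4.3,45]], gripper=[1,1,1,1,1])

```text
clock: 8.55
ee_pos: [0.5274, -0.3774, 0.1098]
tool_rot: [0.974, 0.228, -0.001, -0.001]
contact_force: [0.2, 0.3, -0.4]
width: 0.0858
```

```bash
python3 - <<'E'
from h import *
for n,b in(("side",(300,110,380,200)),):
    p,d=r.snapshot(n); im=p[b[1]:b[3],b[0]:b[2],::-1]
    cv2.imwrite(f"pics/{n}9.png",cv2.resize(im,None,fx=6,fy=6,interpolation=cv2.INTER_CUBIC))
E
python3 go.py .528 -.377 .11 -64
```

```text
t 8.6 p [ 0.5279 -0.3778  0.1108] jaw -63.66 tilt [-6.e-04  5.e-04 -1.e+00] delta_mm [ 0.5 -0.7  0.8] dist 1.2 w 0.0857 F [-0.5  1.   0.2] j [-0.73  0.54  1.6   0.    1.01  0.38]
rot [-0.0007  0.0003  0.0059]
```

View pics/side9.png

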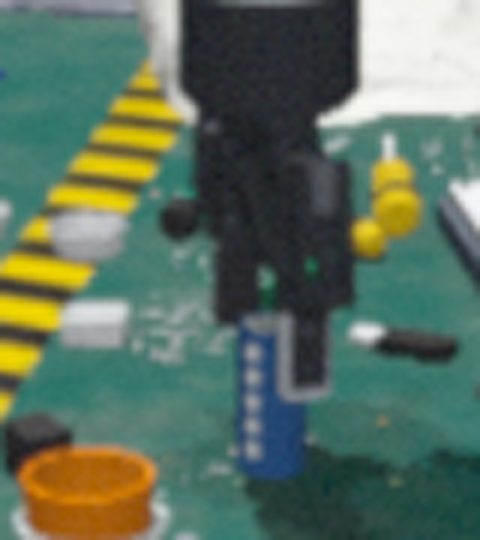

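Call:
drive_tool(rot=[[0,0,0],[0,0,0],[0,0,0],[0,0,0],[0,0,0]], delta_pos=[[0,0,0],[0,0,0],[0,0,0],[0,0,0],[0,0,0]], gripper=[0.2,-0.2,-0.6,-1,-1], force=60)

```text
clock: 9.1
ee_pos: [0.5284, -0.3781, 0.1118]
tool_rot: [0.974, 0.228, 0.0, 0.001]
contact_force: [-0.4, -0.6, 4.0]
width: 0.0282
```

```bash
python3 - <<'E'
from h import *
for n,b in(("side",(300,110,380,200)),):
    p,d=r.snapshot(n); im=p[b[1]:b[3],b[0]:b[2],::-1]
    cv2.imwrite(f"pics/{n}10.png",cv2.resize(im,None,fx=6,fy=6,interpolation=cv2.INTER_CUBIC))
E
python3 go.py .528 -.377 .11 -64
```

```text
t 9.15 p [ 0.5284 -0.3781  0.1118] jaw -63.65 tilt [ 0.0012 -0.001  -1.    ] delta_mm [ 0.1 -1.1  1.8] dist 2.1 w 0.0281 F [0.6 1.  2.9] j [-0.73  0.53  1.6   0.    1.01  0.38]
rot [ 0.0015 -0.0006  0.006 ]
```

View pics/side10.png

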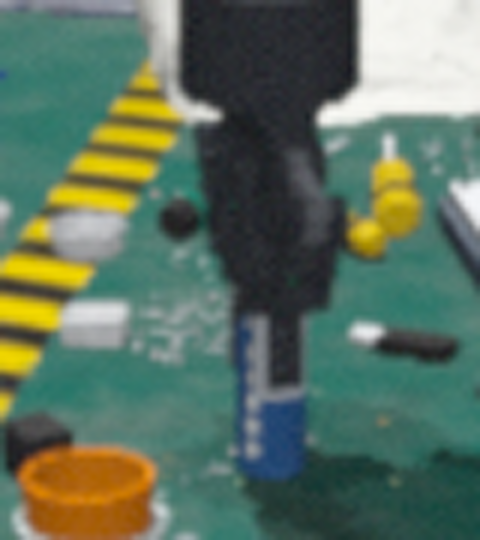

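Call:
drive_tool(rot=[[0,0,0],[0,0,0],[0,0,0],[0,0,0],[0,0,0]], delta_pos=[[0,0,-20],[0,0,-50],[0,0,-85],[0,0,-120],[0,0,-120]], gripper=[-1,-1,-1,-1,-1])

```text
clock: 9.65
ee_pos: [0.5299, -0.3793, 0.2364]
tool_rot: [0.974, 0.228, 0.003, 0.004]
contact_force: [0.9, -0.1, -0.7]
width: 0.0286
```

```bash
python3 go.py .5697 -.194 .22 -64
```

```text
t 9.65 p [ 0.5299 -0.3793  0.2364] jaw -63.65 tilt [ 0.0079 -0.0068 -0.9999] delta_mm [ 117.8 -148.6   15.4] dist 190.3 w 0.0286 F [ 0.9 -0.1 -0.7] j [-0.73  0.43  1.44  0.    1.26  0.38]
rot [ 0.0096 -0.0041  0.0061]
```

Call:
drive_tool(rot=[[0,0,0],[0,0,0],[0,0,0],[0,0,0],[0,0,0]], delta_pos=[[29,-37,0],[58,-74,0],[88,-111,5],[117,-148,10],[117,-148,10]], gripper=[-1,-1,-1,-1,-1])

```text
clock: 10.15
ee_pos: [0.5665, -0.1869, 0.219]
tool_rot: [0.973, 0.23, -0.001, -0.003]
contact_force: [-0.4, -0.4, -1.2]
width: 0.0282
```

Call:
drive_tool(rot=[[0,0,0],[0,0,0]], delta_pos=[[0,0,0],[0,0,0]], gripper=[-1,-1])

```text
clock: 10.35
ee_pos: [0.567, -0.1939, 0.2203]
tool_rot: [0.974, 0.228, -0.0, 0.0]
contact_force: [-0.4, -0.3, -0.4]
width: 0.0281
```

```bash
python3 go.py .5697 -.194 .15 -64
python3 - <<'E'
from h import *
for n,b in(("side",(270,110,360,215)),):
    p,d=r.snapshot(n); im=p[b[1]:b[3],b[0]:b[2],::-1]
    np.save("side11.npy",d); cv2.imwrite("pics/side11full.png",p[:,:,::-1])
    cv2.imwrite(f"pics/{n}11.png",cv2.resize(im,None,fx=5.5,fy=5.5,interpolation=cv2.INTER_CUBIC))
E
```

```text
t 10.35 p [ 0.567  -0.1939  0.2203] jaw -63.67 tilt [-8.e-04 -3.e-04 -1.e+00] delta_mm [ 2.4  1.3 70.3] dist 70.4 w 0.0281 F [-0.4 -0.3 -0.4] j [-0.45  0.37  1.58 -0.    1.19  0.67]
rot [-0.0001  0.0009  0.0058]
```

View pics/side11.png

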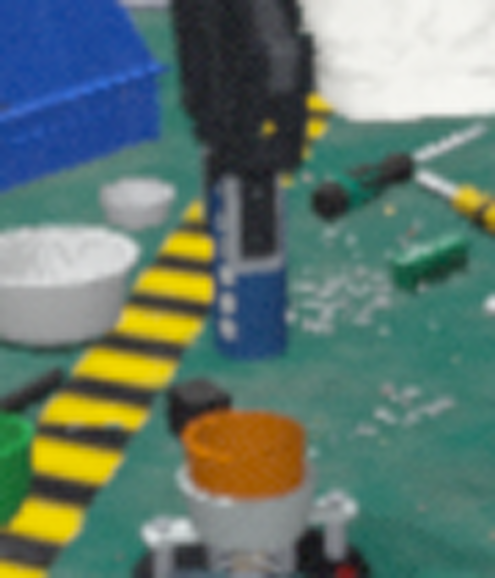

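Call:
drive_tool(rot=[[0,0,0],[0,0,0],[0,0,0],[0,0,0],[0,0,0]], delta_pos=[[2.3,1.3,0],[2.3,1.3,12],[2.3,1.3,24],[2.3,1.3,34],[2.3,1.3,34]], gripper=[-1,-1,-1,-1,-1])

```text
clock: 10.9
ee_pos: [0.5685, -0.193, 0.1843]
tool_rot: [0.974, 0.228, -0.002, -0.002]
contact_force: [-0.6, 0.8, -0.6]
width: 0.0282
```

```bash
python3 - <<'E'
from h import *
for n,b in(("side",(270,110,360,215)),):
    p,d=r.snapshot(n); im=p[b[1]:b[3],b[0]:b[2],::-1]
    cv2.imwrite(f"pics/{n}12.png",cv2.resize(im,None,fx=5.5,fy=5.5,interpolation=cv2.INTER_CUBIC))
E
python3 go.py .5697 -.194 .15 -64
```

```text
t 10.95 p [ 0.5691 -0.1931  0.1853] jaw -63.67 tilt [-0.0027  0.0014 -1.    ] delta_mm [ 0.3  1.1 35.3] dist 35.3 w 0.0279 F [-0.4  0.3 -0.4] j [-0.44  0.4   1.62  0.    1.12  0.67]
rot [-0.0025  0.0018  0.0058]
```

View pics/side12.png

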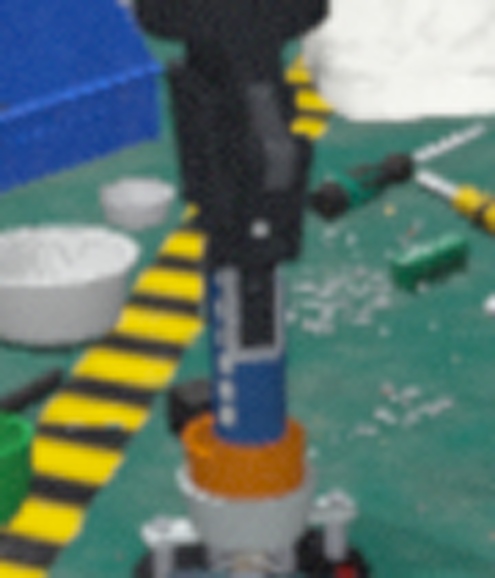

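Call:
drive_tool(rot=[[0,0,0],[0,0,0],[0,0,0],[0,0,0],[0,0,0]], delta_pos=[[0.8,1,5],[0.8,1,12],[0.8,1,20],[0.8,1,26],[0.8,1,26]], gripper=[-1,-1,-1,-1,-1])

```text
clock: 11.45
ee_pos: [0.5703, -0.1935, 0.1596]
tool_rot: [0.974, 0.228, -0.001, -0.001]
contact_force: [-0.5, 0.1, -1.0]
width: 0.0279
```

```bash
python3 go.py .5697 -.194 .15 -64
```

```text
t 11.45 p [ 0.5703 -0.1935  0.1596] jaw -63.65 tilt [-0.0022  0.0011 -1.    ] delta_mm [-0.7  0.2  9.6] dist 9.6 w 0.0279 F [-0.5  0.1 -1. ] j [-0.44  0.43  1.65  0.    1.06  0.67]
rot [-0.002   0.0015  0.0061]
```

Call:
drive_tool(rot=[[0,0,0],[0,0,0],[0,0,0],[0,0,0],[0,0,0]], delta_pos=[[0,0,3],[0,0,6],[0,0,8.5],[0,0,10],[0,0,10]], gripper=[-1,-1,-1,-1,-1])

```text
clock: 11.95
ee_pos: [0.5709, -0.1938, 0.1507]
tool_rot: [0.974, 0.228, -0.0, -0.0]
contact_force: [0.3, -0.2, -0.7]
width: 0.0283
```

```bash
python3 go.py .5697 -.194 .15 -64
```

```text
t 11.95 p [ 0.5709 -0.1938  0.1507] jaw -63.65 tilt [-2.e-04  2.e-04 -1.e+00] delta_mm [-1.2 -0.4  0.7] dist 1.4 w 0.0283 F [ 0.3 -0.2 -0.7] j [-0.44  0.44  1.66  0.    1.04  0.67]
rot [-0.0003  0.0001  0.0061]
```

Call:
drive_tool(rot=[[0,0,0],[0,0,0],[0,0,0],[0,0,0]], delta_pos=[[-0.3,0,1],[-0.5,0,2],[-0.5,0,3],[-0.5,0,3]], gripper=[-1,-1,-1,-1])

```text
clock: 12.35
ee_pos: [0.5708, -0.1941, 0.1485]
tool_rot: [0.974, 0.228, 0.0, 0.0]
contact_force: [-0.4, 0.3, 3.8]
width: 0.0284
```

```bash
python3 go.py .5697 -.194 .138 -64
python3 - <<'E'
from h import *
for n,b in(("side",(270,110,360,215)),):
    p,d=r.snapshot(n); im=p[b[1]:b[3],b[0]:b[2],::-1]
    cv2.imwrite(f"pics/{n}13.png",cv2.resize(im,None,fx=5.5,fy=5.5,interpolation=cv2.INTER_CUBIC))
E
```

```text
t 12.35 p [ 0.5708 -0.1941  0.1485] jaw -63.66 tilt [ 1.e-03 -2.e-04 -1.e+00] delta_mm [-0.9 -0.6 10.5] dist 10.6 w 0.0284 F [-0.4  0.3  3.8] j [-0.44  0.44  1.67  0.    1.03  0.67]
rot [ 0.0006 -0.0008  0.0059]
```

View pics/side13.png

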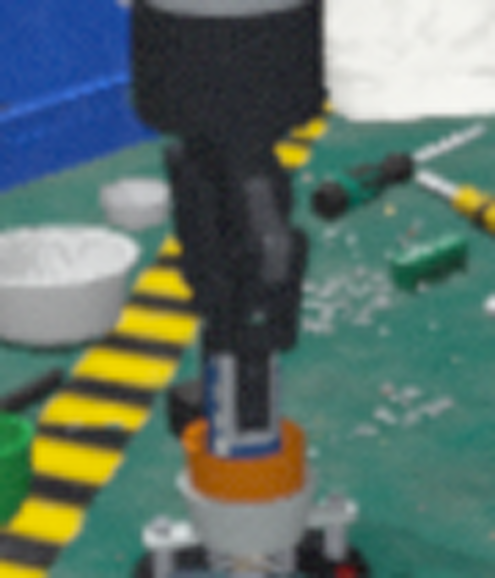

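Call:
drive_tool(rot=[[0,0,0],[0,0,0],[0,0,0],[0,0,0],[0,0,0]], delta_pos=[[0,0,2],[0,0,4],[0,0,6],[0,0,8],[0,0,8]], gripper=[-1,-1,-1,-1,-1])

```text
clock: 12.9
ee_pos: [0.5708, -0.1941, 0.1409]
tool_rot: [0.974, 0.228, 0.001, 0.0]
contact_force: [-1.8, 0.4, 9.1]
width: 0.0285
```

```bash
python3 go.py .5697 -.194 .138 -64
```

```text
t 12.9 p [ 0.5708 -0.1941  0.1409] jaw -63.66 tilt [ 1.2e-03 -2.0e-04 -1.0e+00] delta_mm [-1.  -0.6  2.9] dist 3.1 w 0.0285 F [-1.8  0.4  9.1] j [-0.44  0.45  1.68  0.    1.02  0.67]
rot [ 0.0007 -0.001   0.0059]
```

Call:
drive_tool(rot=[[0,0,0],[0,0,0],[0,0,0],[0,0,0],[0,0,0]], delta_pos=[[0,0,1.5],[0,0,3],[0,0,4],[0,0,4.5],[0,0,4.5]], gripper=[-1,-1,-1,-1,-1])

```text
clock: 13.4
ee_pos: [0.5709, -0.1941, 0.1376]
tool_rot: [0.974, 0.228, 0.001, 0.0]
contact_force: [-2.1, 1.9, 13.6]
width: 0.028
```

```bash
python3 go.py .5697 -.194 .138 -64
```

```text
t 13.4 p [ 0.5709 -0.1941  0.1376] jaw -63.66 tilt [ 1.8e-03 -4.0e-04 -1.0e+00] delta_mm [-1.  -0.6 -0.4] dist 1.2 w 0.028 F [-2.1  1.9 13.6] j [-0.44  0.45  1.68  0.    1.01  0.67]
rot [ 0.0012 -0.0014  0.006 ]
```

Call:
drive_tool(rot=[[0,0,0],[0,0,0],[0,0,0],[0,0,0]], delta_pos=[[0,0,0.7],[0,0,1.4],[0,0,2],[0,0,2]], gripper=[-1,-1,-1,-1])

```text
clock: 13.8
ee_pos: [0.571, -0.1941, 0.1375]
tool_rot: [0.974, 0.228, 0.001, 0.001]
contact_force: [-5.3, 2.5, 24.2]
width: 0.0285
```

```bash
python3 go.py .5697 -.194 .138 -64;  python3 - <<'E'
from m import *
for n,b in(("side",(270,110,360,215)),):
    p,d=r.snapshot(n); im=p[b[1]:b[3],b[0]:b[2],::-1]
    cv2.imwrite(f"pics/{n}14.png",cv2.resize(im,None,fx=5.5,fy=5.5,interpolation=cv2.INTER_CUBIC))
    f=p[:,:,::-1].copy()
    m=cv2.inRange(cv2.cvtColor(f,cv2.COLOR_BGR2HSV),(5,150,60),(18,255,255)); m[:,:295]=0;m[:,330:]=0;m[:180]=0;m[210:]=0
    P=cloud(n,d,(0,0,640,400))[m>0]; P=P[abs(P[:,1]+.19)<.04]; print(np.percentile(P,[2,50,98],axis=0).round(4))
E
```

```text
t 13.8 p [ 0.571  -0.1941  0.1375] jaw -63.65 tilt [ 2.7e-03 -9.0e-04 -1.0e+00] delta_mm [-1.1 -0.6 -0.5] dist 1.3 w 0.0285 F [-5.3  2.5 24.2] j [-0.44  0.45  1.68  0.    1.01  0.67]
rot [ 0.002 -0.002  0.006]
[[ 0.5473 -0.2093  0.0434]
 [ 0.5637 -0.1733  0.0536]
 [ 0.5918 -0.167   0.0607]]
```

View pics/side14.png

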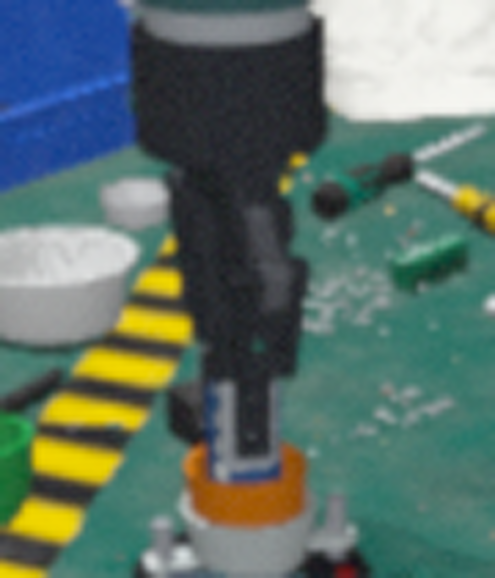

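The cradle is at its stop. The force rose from 13.6 to 24.2 N with no further travel, and the cup rim is 12 mm lower, at 0.061 m. The crop shows the cup (186–308) and the capacitor both upright. I'm handing in while still holding.

Run:
```python
from bench import r
print(r.job_done()); o=r.get_obs(); print(o["clock"],o["ee_pos"],o["contact_force"],o["width"])
```

```text
the job is handed in; nothing more can be done
None
the job is handed in; nothing more can be done
```

The orange cup is nested in the cradle, and the blue capacitor stands in it. I handed the job in at about 14 s, with the gripper still holding the capacitor down at the bottom stop; no verdict is reported.

- **Cup nested:** After I let go and backed off, the rim measured 0.073 m high (0.072 expected). It was within about 1 mm of the cradle axis, comparing positions from the side camera.
- **Capacitor seated:** Contact came at a TCP height of about 0.149 m (0.150 predicted for the cup floor), with almost no sideways force.
- **Pressed down:** The tool travelled about 12 mm after contact and then stopped, while the push rose from 13.6 to 24.2 N. The cup rim was then at 0.061 m, 12 mm lower than before.
- **Sideways force:** About 6 N of sideways force remained on the tool at the end, so the capacitor may be leaning slightly on the cup wall. The picture shows it upright.
- **Bystanders:** I saw no contact with any of them, but I did not measure their positions again at the end. The last picture shows only the relay, partly hidden behind the gripper.
- **Disagreements:** The two cameras differed by up to about 3 mm in absolute position, so I relied on differences within each view. After the hand-in the state could no longer be read.

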